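# Third hand: hold a pillow block against its datum fence

## Task

First take out the steel setting bar that still stands between the fence and the two studs of the aluminium plate, put it back all the way down in its own slot of the wooden bar stand (the middle one) and let go of it; then lower the grey pillow-block bearing onto the plate so that both studs come up through the slots of its foot and it sits flat. Now be my third hand: push the block squarely against the fence with a steady 15 N or so (at least 5 N and at most 25 N must reach the fence) and finish still holding it like that while I tighten the nuts; never push the fence with more than 40 N, or it slips out of its setting, and leave my other things where they are.

Things in the scene. Friction and masses are not known exactly. Their poses are not given: they have to be found in the camera images.
- sub_plate: Aluminium plate 110 x 190 x 15 mm, fixed. Origin: centre of its underside; x across (towards the fence), y along, z up. Two upright M8 studs (8 mm, tapered tips) stand 22 mm above its top at x = -20, y = +-47.5 mm. A steel fence bar lies along its far half.
- fence: Steel fence bar on the plate, 24 (x) x 150 (y) x 16 mm high, fixed. Origin: foot of the middle of the face that looks at the studs (plate x = +1, y = 0, z = 15 mm); the face looks to its -x and lies 21 mm beyond the stud line. Two cap screws on it, at y = +-55 mm, rise 6.5 mm higher. It is rigid, and the block's friction on the plate (2 to 6 N under its own weight) is not felt by the fence.
- stud_mid (a point): Point on the top of the plate midway between the two studs; axes as the plate: x points at the fence, y from stud to stud, z up.
- setting_bar: Ground steel bar standing on its long edge, 16 (x, thick) x 110 (y, long) x 45 mm high, about 0.45 kg, two cross holes, two dots on top. At the start it stands on the plate in the 17 mm gap between studs and fence, parallel to the fence. Origin: centre of its underside; z up. Its top rises 23 mm above the studs' tips and 29 mm above the fence.
- bar_stand: Fixed wooden stand, 150 (x) x 136 (y) x 34 mm high, three slots along its y, each 114 mm long, 22 mm deep: 14 mm wide at x = -50 (holds the thin bar), 22 mm at x = 0 (empty, two brass dots: the setting bar's own), 28 mm at x = +50 (empty, for a bar that is out). Origin: centre of its underside. It may be left or right of the plate; the bearing block is on the other side.
- bar_slot (a point): Centre of the floor of the middle slot, 12 mm above the worktop; axes as the stand: slot along y, z up. The setting bar is home when its origin is here (its top then stands 23 mm above the wood).
- bearing_block: Loose grey cast pillow-block bearing, 0.5 to 0.8 kg. Foot 38 (x) x 127 (y) x 15 mm with two through slots at y = +-47.5 mm, each 14 (x) by 20 mm (y). Round housing above, bore along x, top at 63.5 mm. Origin: centre of its underside; z up. Either long edge of the foot may meet the fence: its origin is then 19 mm from the fence face, i.e. at x = +2 mm from stud_mid.
- block_top (a point): Top of the bearing block's housing, 63.5 mm above its underside; axes as the block. The housing's faces are flat and 27 mm apart in x; grip it across x here, the tips no lower than 15 mm below the top (below that the bearing's inner ring stands out 3 mm from the faces). A push this high up tends to tip the block over the fence; low on the edge of the foot it stays flat.
- thin_bar: Thin steel bar, 10 x 110 x 45 mm, standing in the first slot of the stand; stays there. Origin: centre of its underside.
- threadlocker: Small red bottle, 106 mm high, upright behind the plate; leave it.
- grease: Yellow grease tube lying near the front edge, 42 x 155 x 34 mm; leave it.
- bearing_a: Ball bearing lying flat, 62 mm across, 17 mm high; leave it.
- calc: Pocket calculator, 125 x 73 x 15 mm, near the front edge; leave it.
- spanner: Spanner, 150 mm long, lying near the front edge; leave it.
- pen: Blue pen, 139 mm long, behind the plate; leave it.

How it is judged:
By the outcome, as a careful person would: the job done as asked, in the order asked, and still so for the second after the job is handed in, while the arm keeps its last pose, push and grip.
It also fails if it takes over 72 s, if anything falls off the work surface, if the arm or the gripper's body presses on something with over 40 N, if the wrist force passes 120 N, or if a joint passes its speed limit or range.

## Robot

A 7-joint arm with a two-finger parallel gripper is mounted at the origin on a cart in front of the work surface, level with it; the furniture and walls round the work are solid. World frame = base frame: x ahead of the robot, y to its left, z up, the work surface at z = 0. Lengths are in mm, angles in rad, forces in N, time in s.
With the tool pointing down it reaches from about 425 to 825 mm from the base axis. Payload 3.6 kg.
Tool frame: the origin (TCP) lies on the front face of the gripper's body, between the roots of the fingers; the fingertips stand 84 mm ahead of it and the grasp point (between the pads) lies 65 mm ahead of it; z points along the fingers, y is the line along which they close (so a half turn about z gives the same grasp; the last joint's range is limited). The gripper opens to 93 mm and grips with 3 to 60 N. Pads are 15 mm wide; open, the fingers measure 128 mm over their backs; the gripper's body (75 mm by 188 mm) begins 65 mm behind the grasp point.
Start: joints at [-1.343, 0.615, -0.013, 1.423, 0.008, 1.103, -0.04], TCP at [163.805, 628.996, 302.74] pointing down, gripper open.
Joint ranges: [-3.12, 3.12], [-0.3, 2.06], [-1.34, 1.32], [0.26, 2.42], [-1.36, 4.5], [0.01, 1.98], [-2.84, 2.84]. Speed limits (rad/s): [2.79, 2.79, 3.14, 3.14, 3.14, 3.14, 3.14].

## Interface

Orientations are given as a rotation vector (axis times angle).
In Python, from station import ctrl gives the robot as it stands. The module is installed in compiled form; this text tells all that it offers.
- The arm moves only by the tool drive_tool, never from a script. Its argument "rows" is a list of rows, each a list of 4 numbers: the shift along the tool's x, y, z in mm, then the turn about the tool's z in degrees. A call has 1 to 5 rows; each row shifts and turns the commanded pose from where the row before left it, along the tool's axes as they then stand; what a row does not reach is not made up. A row lasts 1/12 s, in which the tool goes at most 41.7 mm and 7.16 degrees, less where a joint would pass 70% of its speed; a pose out of reach is approached as far as the arm can. A call with a gripper value outside its range is refused whole. "hand" is the opening, from -1 (shut) to 1 (fully open), set as the call begins (left out, the last holds). The fingers move at their own pace and stop on an object; the grip force is fixed at half the most. Time passes only in rows, so rows that do not move let the fingers close. It gives the time, the measured TCP pose, the force, the opening and the grip force at its end, in the units of the state.
- ctrl.state(): the state, without advancing time (a new reading comes with each control period).
- ctrl.get_image(name): name is "scene" or "side" or "wrist"; returns (picture, depth): 420x560x3 uint8, red, green, blue; 420x560 float32, mm along the optical axis (not along the pixel's ray), 0 where there is no reading.
- ctrl.camera_info(name): a dict with "fx", "fy", "cx", "cy" (pixels), "R" (3x3) and "t" (3): a world point X has camera coordinates R X + t. Camera axes: x right, y down, z forward; pixel columns grow to the right and rows downward; lengths in mm; the calibration is good to about 2 mm. A picture is of the moment at which its call begins: read the wrist's pose just before it. camera_info takes no time and is no camera call; for the wrist camera it gives the pose at the moment of the call.
- ctrl.hand_in(): hands the job in; it is judged then, once.
The state is a dict: "t": time; "joint_pos": joint angles; "joint_vel": joint speeds; "effort": joint torques, N m; "tcp_pos": TCP position; "orientation": TCP orientation; "contact_force": force on the tool from outside, world axes, zero at the start; "torque": the same for the moment, N m; "gripper_width": finger opening in mm; "gripper_force": force on a finger pad.
Only numpy, scipy, OpenCV 4.12 (cv2) and the standard library are available. Lean on these libraries where they do the work, as an engineer would, in place of code of your own. Each camera call takes 0.05 s, during which the arm holds its last target. There are 200 camera calls.

## Working session

There is one attempt and no reset: what is moved stays moved. The work goes in short steps, Python scripts to look and compute and a tool call to move; the robot and the scene stay as the last step left them, time stands still between calls to the robot, and variables do not carry over. Pictures are saved under pics/ and viewed, at most 11 in all, crops included, and the job is handed in when it is done.

Besides the shell and the picture viewer there is one more tool, called after "Emit:" by a JSON object that holds its "fn" and its "kwargs", one argument or row to a line. drive_tool: Moves the arm, as the interface text tells. Its arguments: {"type":"object","properties":{"rows":{"type":"array","items":{"type":"array","items":{"type":"number"}}},"hand":{"type":"number"}},"required":["rows"]}

```bash
mkdir -p pics; python3 - <<'E'
from station import ctrl
import cv2,numpy as np
s=ctrl.state();print({k:np.round(v,3) for k,v in s.items()})
for n in("scene","side","wrist"):
    c=ctrl.camera_info(n);p,d=ctrl.get_image(n)
    np.savez(f"pics/{n}0.npz",p=p,d=d,**{k:np.array(c[k]) for k in c if k in("fx","fy","cx","cy","R","t")})
    cv2.imwrite(f"pics/{n}0.png",p[...,::-1]);R=np.array(c["R"]);print(n,c["fx"],c["cx"],c["cy"],np.round(-R.T@c["t"]),np.round(R,2).tolist())
E
```

```text
{'t': np.float64(0.0), 'joint_pos': array([-1.343,  0.616, -0.013,  1.425,  0.008,  1.103, -0.04 ]), 'joint_vel': array([ 0.002, -0.001, -0.002, -0.001,  0.002,  0.   ,  0.001]), 'effort': array([-0.0000e+00, -4.5894e+01,  2.0900e-01, -1.6575e+01, -6.1000e-02,
        2.0000e-02,  0.0000e+00]), 'tcp_pos': array([163.658, 628.465, 301.565]), 'orientation': array([-0.399, -3.116,  0.004]), 'contact_force': array([ 0.042, -1.025,  0.398]), 'torque': array([-0.037,  0.028, -0.031]), 'gripper_force': np.float64(0.0), 'gripper_width': np.float64(92.978)}
scene 404.11334564698063 285.94477671089425 205.03153287625852 [  70. -425.  824.] [[0.66, -0.75, -0.01], [-0.57, -0.5, -0.65], [0.49, 0.43, -0.76]]
side 395.8227867878866 287.56216332551685 207.75346785746794 [318. 738. 486.] [[-0.96, -0.28, -0.0], [-0.13, 0.46, -0.88], [0.25, -0.84, -0.47]]
wrist 340.5828504010795 284.12136110347524 206.447003763478 [ 83. 650. 385.] [[0.25, 0.97, -0.0], [0.92, -0.24, 0.3], [0.29, -0.08, -0.95]]
```

View pics/scene0.png

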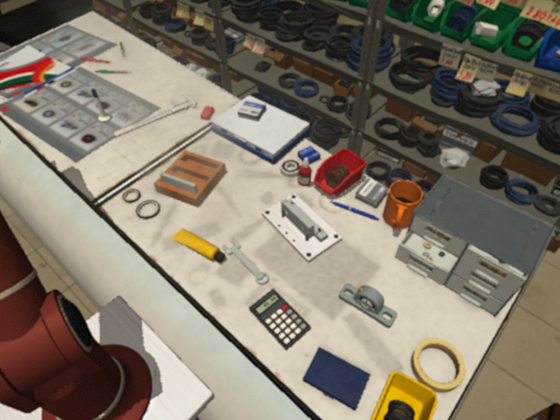

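View pics/side0.png

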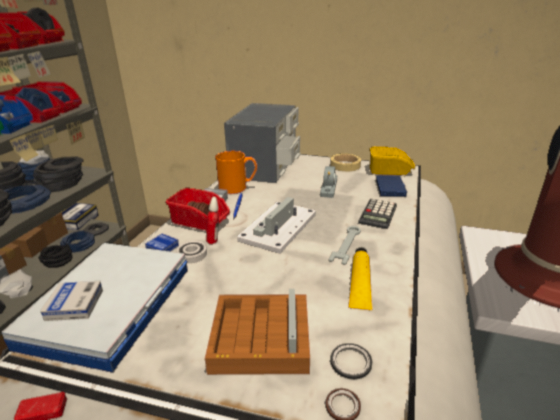

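The scene view shows the stand at about (190,177), the plate with bar and fence at (302,225), and the block at (366,303). The side view shows the stand at (260,333), with the thin bar in the slot on its right, the plate at (278,225) and the block at (329,180).

```bash
cat >h.py <<'E'
import numpy as np,cv2
def pts(f):
    z=np.load(f);d=z['d'].astype(float);v,u=np.mgrid[:420,:560]
    c=np.stack([(u-z['cx'])/z['fx']*d,(v-z['cy'])/z['fy']*d,d],-1)
    X=(c-z['t'])@z['R'];X[d==0]=np.nan
    return z['p'],X,z
def ray(z,u,v,h):
    C=-z['R'].T@z['t'];r=z['R'].T@np.array([(u-z['cx'])/z['fx'],(v-z['cy'])/z['fy'],1]);return C+r*(h-C[2])/r[2]
def rect(P):
    (c,s,a)=cv2.minAreaRect(P.astype(np.float32));return np.round(c,1),np.round(s,1),round(a,1)
E
python3 - <<'E'
from h import *
for n in("scene","side"):
    p,X,z=pts(f"pics/{n}0.npz");hsv=cv2.cvtColor(p,cv2.COLOR_RGB2HSV)
    m=(hsv[...,0]<18)&(hsv[...,1]>110)&(abs(X[...,2]-34)<6)&(X[...,0]<560)&(X[...,1]>0)
    m=cv2.morphologyEx(m.astype(np.uint8),cv2.MORPH_OPEN,np.ones((3,3)))
    nn,l,st,_=cv2.connectedComponentsWithStats(m)
    for i in range(1,nn):
        if st[i,4]>150: print(n,"wood",st[i].tolist(),rect(X[l==i][:,:2]),np.nanmean(X[l==i][:,2]))
    gx=X[...,2]
    for lo,hi in((10,20),(24,40),(45,75)):
        m=((gx>lo)&(gx<hi)&(hsv[...,1]<70)&(X[...,0]>400)&(X[...,0]<800)&(abs(X[...,1])<420)).astype(np.uint8)
        nn,l,st,_=cv2.connectedComponentsWithStats(m)
        for i in range(1,nn):
            if st[i,4]>40: q=X[l==i];print(n,lo,hi,st[i].tolist(),rect(q[:,:2]),np.round(np.mean(q,0)))
p=cv2.imread("pics/scene0.png");q=cv2.imread("pics/side0.png")
a=cv2.resize(p[185:265,250:350],(400,320),interpolation=2);b=cv2.resize(q[190:255,230:325],(400,320),interpolation=2)
c=cv2.resize(p[270:335,325:405],(400,280),interpolation=2);d=cv2.resize(p[140:210,145:235],(400,280),interpolation=2)
cv2.imwrite("pics/crop.png",np.vstack([np.hstack([a,b]),np.hstack([c,d])]))
E
```

```text
scene wood [155, 151, 61, 49, 842] (array([489.3, 305.4]), array([152.7, 136.1]), 16.6) 32.570746615809384
scene 10 20 [213, 129, 33, 20, 63] (array([680. , 350.9]), array([  4.7, 136.4]), 3.5) [680. 352.  14.]
scene 10 20 [280, 159, 21, 17, 235] (array([705. , 126.4]), array([66.5, 56.4]), 23.4) [706. 126.  15.]
scene 10 20 [355, 193, 31, 14, 77] (array([ 752., -122.]), array([41.9, 81.1]), 42.3) [ 749. -116.   15.]
scene 10 20 [261, 194, 80, 67, 1778] (array([564.9, -31.9]), array([191.8, 111.6]), 79.1) [554. -42.  14.]
scene 10 20 [446, 283, 14, 9, 42] (array([ 651.7, -405. ]), array([ 4.3, 28.2]), 3.7) [ 652. -404.   15.]
scene 10 20 [339, 284, 58, 43, 541] (array([ 492.1, -282.9]), array([ 39.9, 127.5]), 5.6) [ 489. -288.   14.]
scene 24 40 [223, 108, 15, 20, 95] (array([734.8, 400.8]), array([94.2, 43.2]), 29.5) [730. 394.  39.]
scene 24 40 [212, 117, 48, 31, 358] (array([716.5, 331.5]), array([ 82.5, 181.3]), 4.0) [694. 335.  36.]
scene 24 40 [245, 117, 27, 21, 158] (array([757.7, 284.9]), array([82.3, 84.8]), 0.6) [752. 294.  39.]
scene 24 40 [258, 134, 38, 24, 277] (array([7
[... 2444 characters left out ...]
0] (array([684.1, 301.2]), array([  7.8, 237.6]), 3.5) [684. 320.  35.]
side 45 75 [255, 149, 46, 21, 309] (array([ 632.3, -296.8]), array([153.5,  73.9]), 49.2) [ 653. -275.   64.]
side 45 75 [324, 166, 12, 11, 106] (array([ 493.9, -276.2]), array([29.6, 49.3]), 4.6) [ 494. -267.   57.]
side 45 75 [265, 197, 29, 29, 337] (array([561.2, -20.8]), array([114.4,  18. ]), 79.7) [560. -13.  56.]
side 45 75 [49, 281, 54, 39, 1163] (array([784.7, 359.9]), array([55.4, 71.1]), 19.4) [774. 367.  60.]
side 45 75 [289, 288, 7, 58, 376] (array([442.7, 294.8]), array([  9.1, 112.5]), 16.1) [440. 304.  57.]
side 45 75 [52, 296, 13, 13, 46] (array([795.1, 382.4]), array([ 9.2, 27.5]), 2.6) [796. 385.  64.]
```

View pics/crop.png

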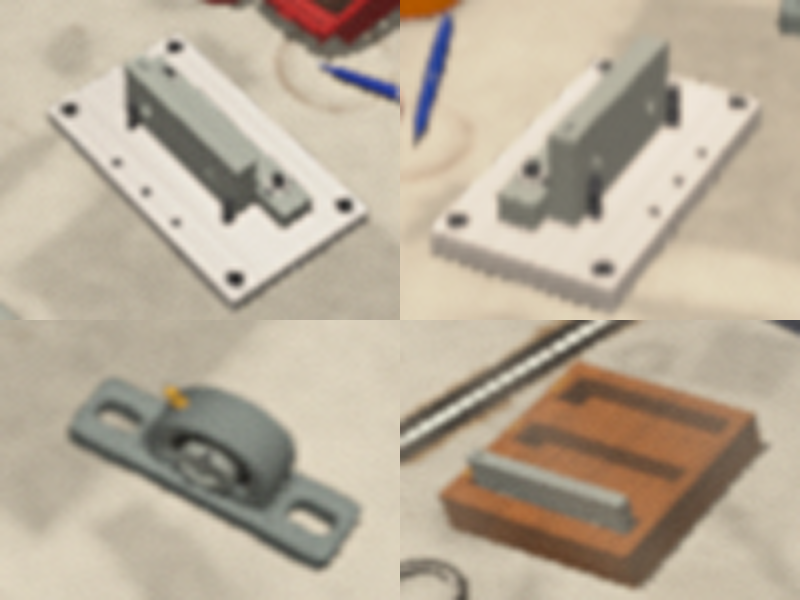

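View pics/wrist0.png

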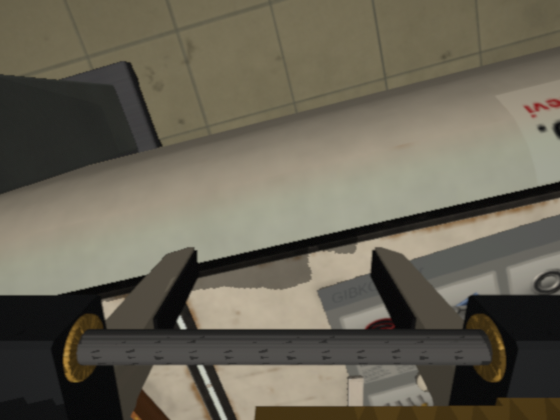

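The crops confirm that the fence is on the far (+x) side of the plate and the thin bar is in the near slot. The block lies nearly parallel to the plate. The wrist view shows only the worktop edge.

```bash
cat >>h.py <<'E'
from scipy.spatial.transform import Rotation as Ro
def pose(s): 
    M=Ro.from_rotvec(s['orientation']).as_matrix();return np.array(s['tcp_pos']),M,np.degrees(np.arctan2(M[1,0],M[0,0]))
def plan(s,tgt,yawx):
    "rows to reach tgt TCP with tool-x yaw yawx (tool down)"
    p,M,a=pose(s);d=np.array(tgt)-p;t=-((yawx-a+180)%360-180)
    n=int(np.ceil(max(np.linalg.norm(d)/41,abs(t)/7.1,1)));out=[]
    for i in range(n):
        r=np.radians(a);x=d[0]/n*np.cos(r)+d[1]/n*np.sin(r);y=d[0]/n*np.sin(r)-d[1]/n*np.cos(r)
        out.append([round(x,1),round(y,1),round(-d[2]/n,1),round(t/n,2)]);a-=t/n
    print(n,out);print("local total",np.round(M.T@d,1),"turn",round(t,2))
def shot(n,name):
    from station import ctrl
    c=ctrl.camera_info(n);p,d=ctrl.get_image(n)
    np.savez(f"pics/{name}.npz",p=p,d=d,**{k:np.array(c[k]) for k in ("fx","fy","cx","cy","R","t")})
    cv2.imwrite(f"pics/{name}.png",p[...,::-1]);return pts(f"pics/{name}.npz")
E
python3 - <<'E'
from h import *
from station import ctrl
s=ctrl.state();print(np.round(pose(s)[1],3).tolist(),pose(s)[2])
plan(s,(560,-26,230),79.2)
E
```

```text
[[-0.968, 0.252, -0.0], [0.252, 0.968, -0.002], [-0.0, -0.002, -1.0]] 165.4050905280177
19 [[np.float64(-28.9), np.float64(-28.1), np.float64(3.8), np.float64(4.54)], [np.float64(-31.0), np.float64(-25.7), np.float64(3.8), np.float64(4.54)], [np.float64(-32.9), np.float64(-23.2), np.float64(3.8), np.float64(4.54)], [np.float64(-34.7), np.float64(-20.5), np.float64(3.8), np.float64(4.54)], [np.float64(-36.2), np.float64(-17.7), np.float64(3.8), np.float64(4.54)], [np.float64(-37.5), np.float64(-14.8), np.float64(3.8), np.float64(4.54)], [np.float64(-38.5), np.float64(-11.8), np.float64(3.8), np.float64(4.54)], [np.float64(-39.3), np.float64(-8.7), np.float64(3.8), np.float64(4.54)], [np.float64(-39.9), np.float64(-5.5), np.float64(3.8), np.float64(4.54)], [np.float64(-40.2), np.float64(-2.4), np.float64(3.8), np.float64(4.54)], [np.float64(-40.3), np.float64(0.8), np.float64(3.8), np.float64(4.54)], [np.float64(-40.1), np.float64(4.0), np.float64(3.8), np.float64(4.54)], [np.float64(-39.6), np.float64(7.2), np.float64(3.8), np.float64(4.54)], [np.float64(-38.9), np.float64(10.3), np.float64(3.8), np.float64(4.54)], [np.float64(-38.0), np.float64(13.3), np.float64(3.8), np.float64(4.54)], [np.float64(-36.8), np.float64(16.3), np.float64(3.8), np.float64(4.54)], [np.float64(-35.4), np.float64(19.1), np.float64(3.8), np.float64(4.54)], [np.float64(-33.8), np.float64(21.9), np.float64(3.8), np.float64(4.54)], [np.float64(-32.0), np.float64(24.5), np.float64(3.8), np.float64(4.54)]]
local total [-548.4 -533.5   72.9] turn 86.21
```

Emit:
{"fn": "drive_tool", "kwargs": {
  "rows": [
    [-29,-28,4,4.5],
    [-31,-26,4,4.5],
    [-33,-23,4,4.5],
    [-35,-20.5,4,4.5],
    [-36,-18,4,4.5]
  ],
  "hand": 0.1
}}

```text
t: 0.57
tcp_pos: [269.2, 454.5, 282.4]
orientation: [1.005, 2.976, -0.001]
contact_force: [0.1, 0.5, -0.0]
gripper_width: 63.9
gripper_force: 0.0
```

Emit:
{"fn": "drive_tool", "kwargs": {
  "rows": [
    [-37.5,-15,4,4.5],
    [-38.5,-12,4,4.5],
    [-39,-9,4,4.5],
    [-40,-5.5,4,4.5],
    [-40,-2.5,4,4.5]
  ]
}}

```text
t: 0.98
tcp_pos: [373.3, 282.6, 262.7]
orientation: [1.566, 2.723, 0.0]
contact_force: [1.0, -0.6, -0.5]
gripper_width: 51.1
gripper_force: 0.0
```

Emit:
{"fn": "drive_tool", "kwargs": {
  "rows": [
    [-40,1,4,4.5],
    [-40,4,4,4.5],
    [-39.5,7,4,4.5],
    [-39,10,4,4.5],
    [-38,13,4,4.5]
  ]
}}

```text
t: 1.4
tcp_pos: [478.2, 111.5, 242.6]
orientation: [-2.067, -2.365, -0.0]
contact_force: [0.9, 0.7, -0.1]
gripper_width: 51.5
gripper_force: 0.0
```

Emit:
{"fn": "drive_tool", "kwargs": {
  "rows": [
    [-37,16,4,4.5],
    [-35.5,19,4,4.5],
    [-34,22,4,4.5],
    [-32,24.5,2,5],
    [0,0,0,0]
  ]
}}

```text
t: 1.82
tcp_pos: [565.0, -33.9, 228.8]
orientation: [2.424, 1.983, -0.003]
contact_force: [0.2, -1.2, 0.1]
gripper_width: 51.1
gripper_force: 0.0
```

```bash
cat >m1.py <<'E'
from h import *
from station import ctrl
s=ctrl.state();p0,M,a=pose(s);print(s['t'],np.round(p0,1),a,np.round(s['joint_pos'],2),s['gripper_width'])
p,X,z=shot("wrist","w1");hsv=cv2.cvtColor(p,cv2.COLOR_RGB2HSV);g=X[...,2]
dist=np.linalg.norm(X[...,:2]-np.array([560,-25]),axis=-1)
for nm,lo,hi in(("plate",12,18),("fence",28,34),("bar",56,64)):
    m=((g>lo)&(g<hi)&(dist<130)).astype(np.uint8);nn,l,st,_=cv2.connectedComponentsWithStats(m)
    for i in range(1,nn):
        if st[i,4]>100:print(nm,st[i].tolist(),rect(X[l==i][:,:2]),np.round(np.mean(X[l==i],0),1))
E
python3 m1.py
```

```text
1.8167 [565.  -33.9 228.8] 78.57233338349049 [-0.24  0.6   0.41  1.77 -0.3   0.83  0.11] 51.06043732433959
plate [216, 77, 134, 207, 16546] (array([567.2, -29.7]), array([190. , 110.3]), 79.4) [568.1 -12.8  15.9]
fence [284, 103, 31, 171, 4519] (array([580. , -31.9]), array([149.5,  24.1]), 79.3) [581.  -25.8  31.9]
bar [262, 124, 24, 139, 2913] (array([560.9, -22.3]), array([110.3,  16. ]), 79.3) [561.6 -18.6  60.9]
```

View pics/w1.png

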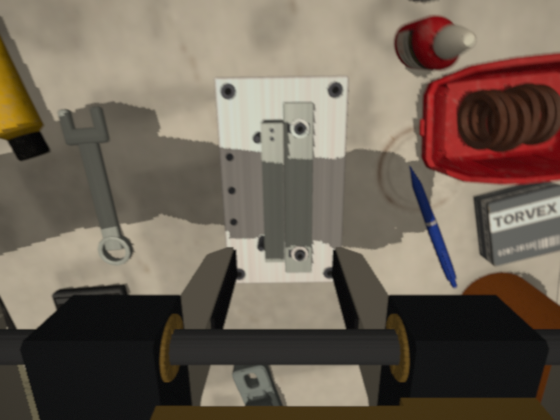

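The wrist view shows the bar at about (273,190), the fence at (298,185) and the studs at (257,137) and (262,243). The measured sizes match those given: plate 190x110, fence 150x24, bar 110x16.

```bash
python3 - <<'E'
from h import *
from station import ctrl
plan(ctrl.state(),(560.9,-22.3,127.5),79.3)
E
```

```text
3 [[np.float64(2.2), np.float64(-1.3), np.float64(33.7), np.float64(-0.12)], [np.float64(2.2), np.float64(-1.3), np.float64(33.7), np.float64(-0.12)], [np.float64(2.2), np.float64(-1.3), np.float64(33.7), np.float64(-0.12)]]
local total [  7.1  -4.  100.9] turn -0.37
```

Emit:
{"fn": "drive_tool", "kwargs": {
  "rows": [
    [7,-4,20,-0.4],
    [0,0,30,0],
    [0,0,25,0],
    [0,0,15,0],
    [0,0,0,0]
  ]
}}

```text
t: 2.28
tcp_pos: [556.9, -14.4, 135.5]
orientation: [-2.402, -2.014, 0.008]
contact_force: [0.3, 0.7, 1.2]
gripper_width: 51.2
gripper_force: 0.0
```

```bash
python3 - <<'E'
from h import *
from station import ctrl
plan(ctrl.state(),(560.9,-22.3,127.5),79.3)
p,X,z=shot("wrist","w2");g=X[...,2]
m=((g>57)&(g<64)&(np.linalg.norm(X[...,:2]-[560,-22],axis=-1)<75)).astype(np.uint8)
nn,l,st,_=cv2.connectedComponentsWithStats(m)
for i in range(1,nn):
    if st[i,4]>100: print(st[i].tolist(),rect(X[l==i][:,:2]))
plan(ctrl.state(),(560.9,-22.3,127.5),79.3)
E
```

```text
1 [[np.float64(-7.1), np.float64(5.3), np.float64(8.0), np.float64(0.67)]]
local total [-7.1  5.4  7.9] turn 0.67
[279, 176, 36, 153, 4779] (array([563.3,  -9.4]), array([84.7, 16.1]), 79.3)
[207, 250, 30, 35, 210] (array([529.4,  -5.9]), array([10.1, 21.4]), 29.3)
[333, 250, 32, 35, 215] (array([586. , -15.6]), array([21.4, 10.2]), 38.2)
1 [[np.float64(-6.8), np.float64(4.0), np.float64(9.8), np.float64(0.64)]]
local total [-6.8  4.1  9.8] turn 0.64
```

Emit:
{"fn": "drive_tool", "kwargs": {
  "rows": [
    [-7,4,0,0.6],
    [0,0,0,0],
    [0,0,0,0],
    [0,0,0,0],
    [0,0,0,0]
  ]
}}

```text
t: 2.75
tcp_pos: [562.6, -24.1, 139.5]
orientation: [2.42, 2.002, 0.002]
contact_force: [0.7, 0.6, 1.1]
gripper_width: 51.2
gripper_force: 0.0
```

```bash
python3 - <<'E'
from h import *
from station import ctrl
s=ctrl.state();print(pose(s)[0],s['joint_vel'].round(3) if hasattr(s['joint_vel'],'round') else 0)
plan(s,(560.9,-22.3,127.5),79.3)
E
```

```text
[562.5564069  -24.07153916 139.53126222] [-0.002  0.007 -0.005  0.002 -0.001 -0.003  0.001]
1 [[np.float64(1.4), np.float64(-2.0), np.float64(12.0), np.float64(-0.09)]]
local total [ 1.4 -2.  12. ] turn -0.09
```

Emit:
{"fn": "drive_tool", "kwargs": {
  "rows": [
    [1.5,-2,6,0],
    [0,0,6,0],
    [0,0,0,0],
    [0,0,0,0],
    [0,0,0,0]
  ]
}}

```text
t: 3.17
tcp_pos: [560.5, -22.4, 126.5]
orientation: [-2.42, -2.002, 0.001]
contact_force: [-0.3, -0.4, 0.6]
gripper_width: 51.0
gripper_force: 0.0
```

Emit:
{"fn": "drive_tool", "kwargs": {
  "rows": [
    [0,0,0,0],
    [0,0,0,0],
    [0,0,0,0],
    [0,0,0,0],
    [0,0,0,0]
  ],
  "hand": -1
}}

```text
t: 3.58
tcp_pos: [560.6, -22.4, 126.9]
orientation: [2.42, 2.003, 0.0]
contact_force: [-0.8, -0.2, 0.9]
gripper_width: 22.6
gripper_force: 0.0
```

Emit:
{"fn": "drive_tool", "kwargs": {
  "rows": [
    [0,0,0,0],
    [0,0,0,0],
    [0,0,0,0],
    [0,0,0,0],
    [0,0,-2,0]
  ]
}}

```text
t: 4.0
tcp_pos: [560.1, -22.2, 128.1]
orientation: [-2.42, -2.002, 0.002]
contact_force: [1.7, -0.1, -6.2]
gripper_width: 15.7
gripper_force: 30.0
```

Emit:
{"fn": "drive_tool", "kwargs": {
  "rows": [
    [0,0,-10,0],
    [0,0,-15,0],
    [0,0,-20,0],
    [0,0,-30,0],
    [0,0,-10,0]
  ]
}}

```text
t: 4.42
tcp_pos: [561.6, -22.7, 217.2]
orientation: [2.418, 2.0, 0.005]
contact_force: [1.6, -1.2, -4.5]
gripper_width: 15.9
gripper_force: 30.0
```

```bash
python3 - <<'E'
from h import *
from station import ctrl
s=ctrl.state();print(pose(s)[0],s['gripper_width'],s['gripper_force'])
# offset of bar centre along bar vs TCP small (0.4mm); target stand centre
plan(s,(490,308,213),106.5)
p,X,z=pts("pics/side0.npz");E=None
E
```

```text
[561.63639015 -22.74812361 217.21462028] 15.876346838450305 29.995456337928772
9 [[np.float64(34.6), np.float64(-14.7), np.float64(0.5), np.float64(-3.03)], [np.float64(35.3), np.float64(-12.9), np.float64(0.5), np.float64(-3.03)], [np.float64(36.0), np.float64(-11.0), np.float64(0.5), np.float64(-3.03)], [np.float64(36.5), np.float64(-9.1), np.float64(0.5), np.float64(-3.03)], [np.float64(36.9), np.float64(-7.1), np.float64(0.5), np.float64(-3.03)], [np.float64(37.2), np.float64(-5.1), np.float64(0.5), np.float64(-3.03)], [np.float64(37.5), np.float64(-3.2), np.float64(0.5), np.float64(-3.03)], [np.float64(37.6), np.float64(-1.2), np.float64(0.5), np.float64(-3.03)], [np.float64(37.6), np.float64(0.8), np.float64(0.5), np.float64(-3.03)]]
local total [ 311.4 -132.4    3.8] turn -27.31
```

Emit:
{"fn": "drive_tool", "kwargs": {
  "rows": [
    [34.5,-14.5,0,-3],
    [35,-13,0,-3],
    [36,-11,0,-3],
    [36.5,-9,0,-3],
    [37,-7,0,-3]
  ]
}}

```text
t: 4.83
tcp_pos: [519.8, 162.6, 213.4]
orientation: [-2.135, -2.303, 0.002]
contact_force: [1.3, -0.6, -4.3]
gripper_width: 15.6
gripper_force: 30.0
```

Emit:
{"fn": "drive_tool", "kwargs": {
  "rows": [
    [37,-5,0,-4],
    [0,0,0,-4],
    [0,0,0,-4.5],
    [0,0,0,0],
    [0,0,0,0]
  ]
}}

```text
t: 5.25
tcp_pos: [513.0, 197.0, 213.4]
orientation: [-1.878, -2.518, 0.002]
contact_force: [0.3, -0.9, -4.2]
gripper_width: 15.8
gripper_force: 30.0
```

```bash
python3 - <<'E'
from h import *
from station import ctrl
s=ctrl.state();print(pose(s)[0],pose(s)[2],s['gripper_width'])
p,X,z=shot("wrist","w3");g=X[...,2];hsv=cv2.cvtColor(p,cv2.COLOR_RGB2HSV)
m=((hsv[...,0]<18)&(hsv[...,1]>110)&(abs(g-35)<5)&(np.linalg.norm(X[...,:2]-[490,308],axis=-1)<115)).astype(np.uint8)
nn,l,st,_=cv2.connectedComponentsWithStats(m)
for i in range(1,nn):
    if st[i,4]>100: print(st[i].tolist(),rect(X[l==i][:,:2]),np.mean(X[l==i][:,2]))
# slot interior: low points near centre
ax=np.array([np.cos(.288),np.sin(.288)]);q=X[...,:2]-[490,308];
m=((g<26)&(g>5)&(abs(q@ax)<20)&(np.linalg.norm(q,axis=-1)<66)).astype(np.uint8);print("slot",m.sum(),rect(X[m>0][:,:2]))
E
```

```text
[513.00505937 197.04803229 213.36461428] 106.5538567843286 15.771931827693631
[190, 0, 221, 153, 18868] (array([495.4, 292.7]), array([149.8, 103.5]), 16.5) 34.73164910686129
slot 4090 (array([493.6, 300.2]), array([22.1, 97.9]), 16.6)
```

View pics/w3.png

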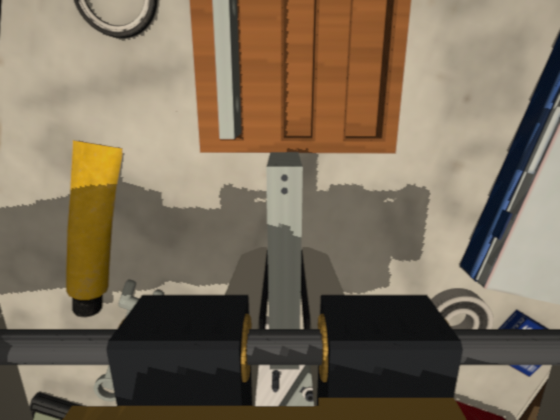

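The wrist view shows the held bar's near end at (285,163), just in front of the middle slot, which is at about (299,70). The slot measured 22.1 mm wide.

```bash
python3 - <<'E'
from h import *
from station import ctrl
s=ctrl.state();P,M,a=pose(s)
p,X,z=pts("pics/w3.npz");L=(X-P)@M
m=(abs(L[...,1])<14)&(L[...,2]>40)&(L[...,2]<57)&(L[...,0]>22)
q=L[m];print(m.sum(),q.min(0).round(1),q.max(0).round(1),rect(q[:,:2]),np.percentile(q[:,2],[5,50,95]), np.percentile(q[:,0],99.5))
plan(s,(491,308.1,213),106.5)
E
```

```text
Traceback (most recent call last):
ValueError: zero-size array to reduction operation minimum which has no identity
```

```bash
python3 - <<'E'
from h import *
from station import ctrl
s=ctrl.state();P,M,a=pose(s)
p,X,z=pts("pics/w3.npz");L=(X-P)@M
m=(abs(L[...,1])<14)&(L[...,2]>60)&(L[...,2]<72)&(L[...,0]>22)&(L[...,0]<75)
q=L[m];print(m.sum(),rect(q[:,:2]),np.percentile(q[:,2],[5,50,95]), np.percentile(q[:,0],[1,99.5]))
plan(s,(491,308.1,213),106.5)
E
```

```text
2556 (array([38.9,  0.2]), array([33.8, 16. ]), 0.1) [64.99243943 65.99945333 67.21166742] [22.42423282 55.66590269]
3 [[np.float64(37.7), np.float64(3.4), np.float64(0.2), np.float64(0.01)], [np.float64(37.7), np.float64(3.4), np.float64(0.2), np.float64(0.01)], [np.float64(37.7), np.float64(3.4), np.float64(0.2), np.float64(0.01)]]
local total [113.1  10.3   0.4] turn 0.02
```

Emit:
{"fn": "drive_tool", "kwargs": {
  "rows": [
    [38,3.5,0,0],
    [38,3.5,0,0],
    [36.5,3,0,0],
    [0,0,0,0],
    [0,0,25,0]
  ]
}}

```text
t: 5.72
tcp_pos: [492.1, 313.2, 192.3]
orientation: [1.868, 2.523, 0.018]
contact_force: [2.2, 0.1, -4.3]
gripper_width: 15.6
gripper_force: 30.0
```

Emit:
{"fn": "drive_tool", "kwargs": {
  "rows": [
    [0,0,25,0],
    [0,0,10,0],
    [0,0,0,0],
    [0,0,0,0],
    [0,0,0,0]
  ]
}}

```text
t: 6.13
tcp_pos: [491.7, 308.2, 154.9]
orientation: [1.876, 2.518, 0.004]
contact_force: [0.5, 0.6, -4.2]
gripper_width: 15.6
gripper_force: 30.0
```

```bash
python3 - <<'E'
from h import *
from station import ctrl
s=ctrl.state();print(s['tcp_pos'])
plan(s,(491.2,307.3,124.5),106.5)
E
```

```text
[491.74813608 308.19017489 154.94190857]
1 [[np.float64(-0.7), np.float64(-0.8), np.float64(30.4), np.float64(0.13)]]
local total [-0.7 -0.9 30.4] turn 0.13
```

Emit:
{"fn": "drive_tool", "kwargs": {
  "rows": [
    [-0.7,-0.9,8,0.1],
    [0,0,8,0],
    [0,0,6,0],
    [0,0,0,0],
    [0,0,0,0]
  ]
}}

```text
t: 6.55
tcp_pos: [489.6, 307.2, 131.1]
orientation: [-1.877, -2.519, 0.002]
contact_force: [-0.6, 0.2, -4.3]
gripper_width: 15.5
gripper_force: 30.0
```

Emit:
{"fn": "drive_tool", "kwargs": {
  "rows": [
    [0,0,3,0],
    [0,0,3,0],
    [0,0,2,0],
    [0,0,0,0],
    [0,0,0,0]
  ]
}}

```text
t: 6.97
tcp_pos: [490.1, 307.4, 123.8]
orientation: [1.877, 2.519, 0.0]
contact_force: [0.1, 0.9, -2.8]
gripper_width: 15.4
gripper_force: 30.0
```

Emit:
{"fn": "drive_tool", "kwargs": {
  "rows": [
    [0,0,0.5,0],
    [0,0,0,0],
    [0,0,0,0],
    [0,0,0,0],
    [0,0,0,0]
  ]
}}

```text
t: 7.38
tcp_pos: [490.1, 307.4, 123.8]
orientation: [1.877, 2.519, 0.001]
contact_force: [-1.7, -0.9, 4.7]
gripper_width: 16.0
gripper_force: 30.0
```

Emit:
{"fn": "drive_tool", "kwargs": {
  "rows": [
    [0,0,0,0],
    [0,0,0,0],
    [0,0,0,0],
    [0,0,0,0],
    [0,0,0,0]
  ],
  "hand": -0.05
}}

```text
t: 7.8
tcp_pos: [490.1, 307.4, 123.1]
orientation: [1.877, 2.519, 0.0]
contact_force: [0.3, 0.1, -0.8]
gripper_width: 42.1
gripper_force: 0.0
```

Emit:
{"fn": "drive_tool", "kwargs": {
  "rows": [
    [0,0,-10,0],
    [0,0,-20,0],
    [0,0,-30,0],
    [-30,0,-30,0],
    [-40,0,0,0]
  ]
}}

```text
t: 8.22
tcp_pos: [511.6, 246.0, 218.6]
orientation: [1.864, 2.525, 0.02]
contact_force: [0.9, 0.0, -0.1]
gripper_width: 44.0
gripper_force: 0.0
```

Emit:
{"fn": "drive_tool", "kwargs": {
  "rows": [
    [0,0,0,0],
    [0,0,0,0],
    [0,0,0,0]
  ]
}}

```text
t: 8.47
tcp_pos: [509.7, 240.8, 213.1]
orientation: [-1.878, -2.518, -0.001]
contact_force: [-0.6, 0.7, 0.1]
gripper_width: 43.9
gripper_force: 0.0
```

```bash
python3 - <<'E'
from h import *
from station import ctrl
p,X,z=shot("wrist","w4");g=X[...,2]
ax=np.array([np.cos(.288),np.sin(.288)]);q=X[...,:2]-[491,308]
m=(g>50)&(g<70)&(abs(q@ax)<20)&(np.linalg.norm(q,axis=-1)<70);print("bar top",m.sum(),rect(X[m][:,:2]),np.percentile(X[m][:,2],[5,50,95]))
s=ctrl.state();print(s['tcp_pos'])
plan(s,(494,-280,225),95.4)
E
```

```text
bar top 3923 (array([490.2, 307.7]), array([ 16.1, 109.5]), 16.7) [56.77179257 57.90071645 58.98782533]
[509.29586732 241.72615297 212.72034289]
13 [[np.float64(-38.1), np.float64(-12.6), np.float64(-0.9), np.float64(0.87)], [np.float64(-38.3), np.float64(-12.1), np.float64(-0.9), np.float64(0.87)], [np.float64(-38.5), np.float64(-11.5), np.float64(-0.9), np.float64(0.87)], [np.float64(-38.6), np.float64(-10.9), np.float64(-0.9), np.float64(0.87)], [np.float64(-38.8), np.float64(-10.3), np.float64(-0.9), np.float64(0.87)], [np.float64(-39.0), np.float64(-9.7), np.float64(-0.9), np.float64(0.87)], [np.float64(-39.1), np.float64(-9.1), np.float64(-0.9), np.float64(0.87)], [np.float64(-39.2), np.float64(-8.5), np.float64(-0.9), np.float64(0.87)], [np.float64(-39.4), np.float64(-7.9), np.float64(-0.9), np.float64(0.87)], [np.float64(-39.5), np.float64(-7.3), np.float64(-0.9), np.float64(0.87)], [np.float64(-39.6), np.float64(-6.8), np.float64(-0.9), np.float64(0.87)], [np.float64(-39.7), np.float64(-6.2), np.float64(-0.9), np.float64(0.87)], [np.float64(-39.8), np.float64(-5.6), np.float64(-0.9), np.float64(0.87)]]
local total [-495.4 -164.3  -12.7] turn 11.27
```

Emit:
{"fn": "drive_tool", "kwargs": {
  "rows": [
    [-38,-12.5,-1,0.9],
    [-38,-12,-1,0.9],
    [-38.5,-11.5,-1,0.9],
    [-38.5,-11,-1,0.9],
    [-39,-10,-1,0.9]
  ],
  "hand": 0.3
}}

```text
t: 8.93
tcp_pos: [503.3, 40.7, 217.4]
orientation: [-1.97, -2.445, 0.0]
contact_force: [0.3, -0.3, 0.4]
gripper_width: 60.6
gripper_force: 0.0
```

Emit:
{"fn": "drive_tool", "kwargs": {
  "rows": [
    [-39,-9.5,-1,0.9],
    [-39,-9,-1,0.9],
    [-39,-8.5,-1,0.9],
    [-39.5,-8,-1,0.9],
    [-39.5,-7,-1,0.9]
  ]
}}

```text
t: 9.35
tcp_pos: [497.7, -160.0, 222.4]
orientation: [-2.065, -2.366, -0.001]
contact_force: [0.7, 0.7, 1.1]
gripper_width: 60.7
gripper_force: 0.0
```

Emit:
{"fn": "drive_tool", "kwargs": {
  "rows": [
    [-39.5,-7,-1,0.9],
    [-39.5,-6,-1,0.9],
    [-39.5,-6,-1,0.5],
    [0,0,0,0],
    [0,0,0,0]
  ]
}}

```text
t: 9.77
tcp_pos: [492.1, -281.7, 225.3]
orientation: [2.12, 2.318, -0.002]
contact_force: [1.6, 0.9, 0.3]
gripper_width: 60.2
gripper_force: 0.0
```

Emit:
{"fn": "drive_tool", "kwargs": {
  "rows": [
    [0,0,0,0],
    [0,0,0,0]
  ]
}}

```text
t: 9.93
tcp_pos: [493.4, -277.0, 225.2]
orientation: [-2.11, -2.325, -0.002]
contact_force: [0.0, -0.2, 0.2]
gripper_width: 60.4
gripper_force: 0.0
```

```bash
python3 - <<'E'
from h import *
from station import ctrl
s=ctrl.state();P,M,a=pose(s);print(P.round(1),a)
p,X,z=shot("wrist","w5");g=X[...,2];near=np.linalg.norm(X[...,:2]-[494,-280],axis=-1)<80
for nm,lo,hi in(("foot",11,20),("all",8,75),("top",55,75)):
    m=((g>lo)&(g<hi)&near).astype(np.uint8);nn,l,st,_=cv2.connectedComponentsWithStats(m)
    for i in range(1,nn):
        if st[i,4]>150:print(nm,st[i].tolist(),rect(X[l==i][:,:2]),np.percentile(X[l==i][:,2],[5,50,95]).round(1))
E
```

```text
[ 493.4 -277.   225.2] 95.54695996955775
foot [264, 130, 44, 67, 1718] (array([ 491.5, -246.2]), array([37.7, 57.7]), 5.8) [14.1 15.7 17.7]
foot [265, 222, 41, 45, 785] (array([ 498.6, -322. ]), array([37. , 45.2]), 4.9) [14.  15.7 16.9]
all [264, 130, 44, 137, 5166] (array([ 494.7, -281. ]), array([ 37.5, 127.7]), 5.1) [14.5 33.5 64. ]
top [268, 180, 35, 63, 1859] (array([ 494.4, -276.2]), array([26.9, 52.2]), 4.8) [56.2 62.  64.6]
```

View pics/w5.png

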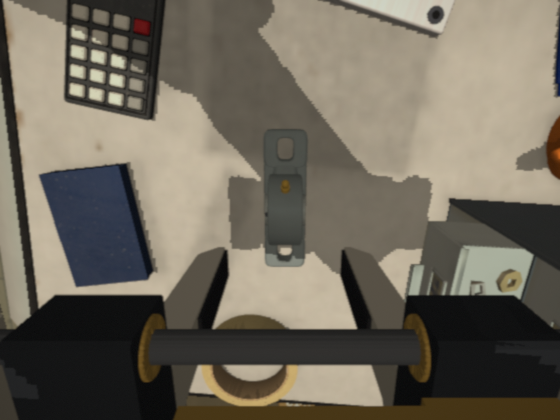

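The wrist view shows the block at (285,197), its slots at (286,149) and (285,252) and the cabinet to the right at x>410 px. I'll check clearance to the cabinet before descending.

```bash
python3 - <<'E'
from h import *
from station import ctrl
for f in("scene0","side0","w5"):
    p,X,z=pts(f"pics/{f}.npz");m=(X[...,2]>105)&(X[...,1]<-200)&(X[...,1]>-340)&(X[...,0]>500)&(X[...,0]<760)
    if f=="w5":
        P,M,a=pose(ctrl.state());m&=X[...,2]<140
    if m.sum():print(f,m.sum(),np.nanpercentile(X[m],[0.5,5,50],axis=0).round(0).tolist(),np.nanmax(X[m],0).round())
plan(ctrl.state(),(494.6,-281,150),95.1)
E
```

```text
scene0 2278 [[602.0, -340.0, 106.0], [608.0, -336.0, 111.0], [671.0, -303.0, 171.0]] [ 760. -261.  176.]
side0 1372 [[606.0, -338.0, 105.0], [648.0, -328.0, 109.0], [695.0, -265.0, 148.0]] [ 760. -256.  176.]
w5 3398 [[604.0, -305.0, 105.0], [604.0, -301.0, 106.0], [649.0, -281.0, 119.0]] [ 669. -264.  140.]
2 [[np.float64(-2.0), np.float64(0.4), np.float64(37.7), np.float64(0.23)], [np.float64(-2.0), np.float64(0.4), np.float64(37.7), np.float64(0.23)]]
local total [-4.2  0.8 75.3] turn 0.46
```

Emit:
{"fn": "drive_tool", "kwargs": {
  "rows": [
    [-4,0.8,30,0.4],
    [0,0,30,0],
    [0,0,15,0],
    [0,0,0,0],
    [0,0,0,0]
  ]
}}

```text
t: 10.4
tcp_pos: [494.0, -282.1, 150.3]
orientation: [-2.12, -2.316, -0.0]
contact_force: [0.2, 0.5, -0.2]
gripper_width: 60.6
gripper_force: 0.0
```

Emit:
{"fn": "drive_tool", "kwargs": {
  "rows": [
    [0,0,7,0],
    [0,0,7,0],
    [0,0,0,0],
    [0,0,0,0],
    [0,0,0,0]
  ]
}}

```text
t: 10.82
tcp_pos: [493.8, -283.8, 137.2]
orientation: [2.124, 2.314, 0.0]
contact_force: [-0.2, 0.3, -0.4]
gripper_width: 60.3
gripper_force: 0.0
```

```bash
python3 - <<'E'
from h import *
from station import ctrl
s=ctrl.state();print(s['tcp_pos']);plan(s,(494.6,-281,135),95.1)
E
```

```text
[ 493.78082908 -283.84059763  137.15868886]
1 [[np.float64(2.8), np.float64(1.1), np.float64(2.2), np.float64(-0.2)]]
local total [2.8 1.1 2.2] turn -0.2
```

Emit:
{"fn": "drive_tool", "kwargs": {
  "rows": [
    [2.8,1,2.3,-0.2],
    [0,0,0,0],
    [0,0,0,0],
    [0,0,0,0],
    [0,0,0,0]
  ]
}}

```text
t: 11.23
tcp_pos: [494.4, -280.9, 134.5]
orientation: [2.12, 2.318, -0.0]
contact_force: [0.3, 0.3, 0.1]
gripper_width: 60.5
gripper_force: 0.0
```

Emit:
{"fn": "drive_tool", "kwargs": {
  "rows": [
    [0,0,0,0],
    [0,0,0,0],
    [0,0,0,0],
    [0,0,0,0],
    [0,0,0,0]
  ],
  "hand": -1
}}

```text
t: 11.65
tcp_pos: [494.4, -280.9, 134.4]
orientation: [-2.12, -2.318, 0.0]
contact_force: [-0.3, -0.3, -0.5]
gripper_width: 31.5
gripper_force: 0.0
```

Emit:
{"fn": "drive_tool", "kwargs": {
  "rows": [
    [0,0,0,0],
    [0,0,0,0],
    [0,0,0,0],
    [0,0,0,0],
    [0,0,0,0]
  ]
}}

```text
t: 12.07
tcp_pos: [494.3, -280.8, 134.4]
orientation: [-2.12, -2.318, 0.0]
contact_force: [0.1, 0.1, -0.6]
gripper_width: 26.5
gripper_force: 30.0
```

Emit:
{"fn": "drive_tool", "kwargs": {
  "rows": [
    [0,0,-10,0],
    [0,0,-20,0],
    [0,0,-25,0],
    [0,0,-20,0],
    [0,0,0,0]
  ]
}}

```text
t: 12.48
tcp_pos: [495.7, -281.9, 213.0]
orientation: [2.116, 2.313, 0.002]
contact_force: [1.2, -1.2, -5.6]
gripper_width: 26.7
gripper_force: 30.0
```

```bash
python3 - <<'E'
from h import *
from station import ctrl
s=ctrl.state();print(s['tcp_pos'],pose(s)[2],s['gripper_width'],s['contact_force'])
n=np.radians(79.3);sm=np.array([547.5,-25.9])
t=sm-100*np.array([np.cos(n),np.sin(n)]);print(t)
plan(s,(*t,210),79.3)
E
```

```text
[ 495.74125326 -281.86033756  213.02595228] 95.0930822971476 26.742764983797247 [ 1.20863773 -1.19839715 -5.63347447]
[ 528.93333846 -124.16127965]
4 [[np.float64(38.5), np.float64(11.8), np.float64(0.8), np.float64(3.95)], [np.float64(39.3), np.float64(9.1), np.float64(0.8), np.float64(3.95)], [np.float64(39.8), np.float64(6.4), np.float64(0.8), np.float64(3.95)], [np.float64(40.1), np.float64(3.6), np.float64(0.8), np.float64(3.95)]]
local total [154.1  47.    2.7] turn 15.79
```

Emit:
{"fn": "drive_tool", "kwargs": {
  "rows": [
    [38.5,12,0,4],
    [39.5,9,0,4],
    [40,6.5,0,4],
    [40,3.5,0,3.8],
    [0,0,0,0]
  ]
}}

```text
t: 12.9
tcp_pos: [529.6, -108.2, 206.7]
orientation: [-2.394, -2.015, -0.008]
contact_force: [0.9, 4.7, -6.1]
gripper_width: 26.8
gripper_force: 30.0
```

Emit:
{"fn": "drive_tool", "kwargs": {
  "rows": [
    [0,0,0,0],
    [0,0,0,0],
    [0,0,0,0],
    [0,0,0,0]
  ]
}}

```text
t: 13.23
tcp_pos: [527.1, -124.7, 209.1]
orientation: [-2.422, -2.001, 0.002]
contact_force: [-0.4, -0.3, -5.8]
gripper_width: 26.6
gripper_force: 30.0
```

```bash
python3 - <<'E'
from h import *
from station import ctrl
s=ctrl.state();P,M,a=pose(s);print(P.round(1),a)
p,X,z=shot("wrist","w6");g=X[...,2];near=np.linalg.norm(X[...,:2]-[567,-30],axis=-1)<115
L=(X-P)@M
for nm,lo,hi in(("plate",12,18),("fence",28,34.5)):
    m=((g>lo)&(g<hi)&near).astype(np.uint8);nn,l,st,_=cv2.connectedComponentsWithStats(m)
    for i in range(1,nn):
        if st[i,4]>300:print(nm,st[i].tolist(),rect(X[l==i][:,:2]),np.median(X[l==i][:,2]).round(1))
for lo,hi in((60,75),(114,126)):
    m=((L[...,2]>lo)&(L[...,2]<hi)&(abs(L[...,1])<25)&(abs(L[...,0])<75)).astype(np.uint8);nn,l,st,_=cv2.connectedComponentsWithStats(m)
    for i in range(1,nn):
        if st[i,4]>150:q=L[l==i];print("held",lo,st[i].tolist(),rect(q[:,:2]),np.median(q[:,2]).round(1),q.max(0).round(1))
E
```

```text
[ 527.1 -124.7  209.1] 79.11481581865684
plate [237, 0, 79, 196, 10292] (array([536.6, -45.9]), array([145.2,  56.3]), 79.4) 15.9
plate [315, 0, 76, 196, 7318] (array([592.6, -56.9]), array([145.4,  50.8]), 78.7) 15.9
plate [273, 145, 23, 28, 558] (array([534.2, -88. ]), array([22.3, 17.9]), 78.5) 15.9
fence [314, 0, 39, 177, 5632] (array([577.2, -45.7]), array([121.5,  24.3]), 79.3) 31.9
held 60 [230, 237, 108, 62, 3667] (array([ 0.6, -0. ]), array([35. , 49.9]), 0.3) 71.3 [18.2 25.  75. ]
held 114 [252, 133, 65, 99, 3593] (array([34.1,  0.4]), array([38.1, 61.5]), 89.5) 118.3 [ 64.8  19.3 125.9]
held 114 [257, 289, 55, 31, 904] (array([-51.2,   0.2]), array([37.6, 25. ]), 88.9) 119.8 [-38.4  19.2 125.9]
```

View pics/w6.png

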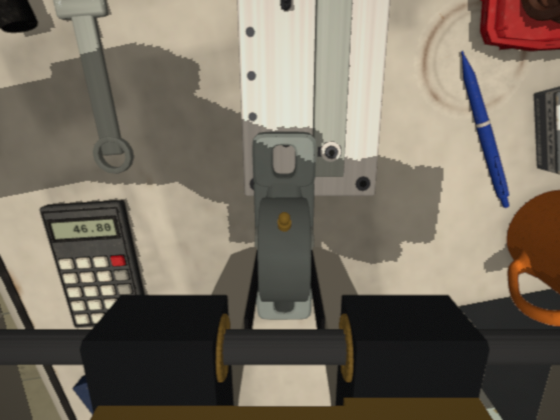

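The wrist view shows the held block with its front slot at (285,158), and the far stud at (287,5) lined up with it. The fence is at (332,80), with a cap screw at (330,151). The fence line agrees with the first measurement to within 0.5 mm.

```bash
python3 - <<'E'
from h import *
from station import ctrl
plan(ctrl.state(),(546.7,-26,180),79.3)
E
```

```text
3 [[np.float64(33.5), np.float64(0.2), np.float64(9.7), np.float64(-0.06)], [np.float64(33.5), np.float64(0.2), np.float64(9.7), np.float64(-0.06)], [np.float64(33.5), np.float64(0.2), np.float64(9.7), np.float64(-0.06)]]
local total [100.5   0.5  29.1] turn -0.18
```

Emit:
{"fn": "drive_tool", "kwargs": {
  "rows": [
    [34,0,0,-0.2],
    [34,0.5,0,0],
    [32.5,0,10,0],
    [0,0,10,0],
    [0,0,9,0]
  ]
}}

```text
t: 13.7
tcp_pos: [547.1, -21.4, 179.6]
orientation: [-2.409, -2.014, -0.002]
contact_force: [-0.8, -1.8, -6.5]
gripper_width: 26.6
gripper_force: 30.0
```

Emit:
{"fn": "drive_tool", "kwargs": {
  "rows": [
    [0,0,0,0],
    [0,0,0,0],
    [0,0,0,0],
    [0,0,0,0]
  ]
}}

```text
t: 14.03
tcp_pos: [547.1, -25.8, 181.1]
orientation: [2.417, 2.005, 0.001]
contact_force: [-0.6, 0.2, -6.2]
gripper_width: 26.7
gripper_force: 30.0
```

```bash
python3 - <<'E'
from h import *
from station import ctrl
s=ctrl.state();P,M,a=pose(s);print(P,a)
p,X,z=shot("wrist","w7");L=(X-P)@M
m=((L[...,2]>108)&(L[...,2]<128)&(abs(L[...,1])<25)&(L[...,0]>20)&(L[...,0]<72)).astype(np.uint8)
q=L[m>0];print(rect(q[:,:2]))
plan(s,(546.7,-26,160),79.3)
cv2.imwrite("pics/w7c.png",cv2.resize(p[60:300,180:400,::-1],None,fx=2.4,fy=2.4))
E
```

```text
[547.13088858 -25.83432765 181.1140483 ] 79.34286419493186
(array([42.4,  0.4]), array([44.4, 38. ]), 0.2)
1 [[np.float64(-0.2), np.float64(-0.4), np.float64(21.1), np.float64(0.04)]]
local total [-0.2 -0.4 21.1] turn 0.04
```

View pics/w7c.png

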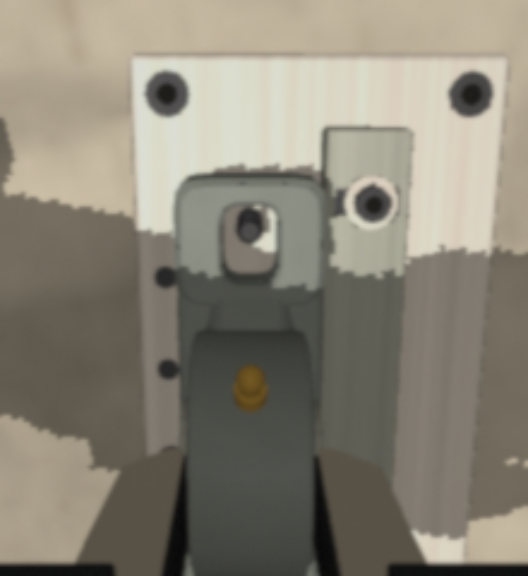

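The stud shows in the slot at crop (249,226), centred across the slot's width. I'm lowering.

Emit:
{"fn": "drive_tool", "kwargs": {
  "rows": [
    [-0.2,-0.4,6,0],
    [0,0,6,0],
    [0,0,5,0],
    [0,0,5,0],
    [0,0,0,0]
  ]
}}

```text
t: 14.5
tcp_pos: [545.6, -24.1, 157.0]
orientation: [-2.414, -2.008, 0.003]
contact_force: [-0.7, 0.1, -6.6]
gripper_width: 26.3
gripper_force: 30.0
```

Emit:
{"fn": "drive_tool", "kwargs": {
  "rows": [
    [0,0,3,0],
    [0,0,2,0],
    [0,0,2,0],
    [0,0,0,0],
    [0,0,0,0]
  ]
}}

```text
t: 14.92
tcp_pos: [546.4, -24.2, 151.4]
orientation: [2.415, 2.009, -0.0]
contact_force: [-0.7, -0.3, -5.7]
gripper_width: 27.0
gripper_force: 30.0
```

Emit:
{"fn": "drive_tool", "kwargs": {
  "rows": [
    [0,0,1,0],
    [0,0,1,0],
    [0,0,0,0],
    [0,0,0,0],
    [0,0,0,0]
  ]
}}

```text
t: 15.33
tcp_pos: [546.7, -23.9, 149.9]
orientation: [2.415, 2.009, 0.002]
contact_force: [0.3, 1.5, -1.5]
gripper_width: 27.0
gripper_force: 30.0
```

Emit:
{"fn": "drive_tool", "kwargs": {
  "rows": [
    [0,0,1,0],
    [0,0,0,0],
    [0,0,0,0]
  ]
}}

```text
t: 15.58
tcp_pos: [546.7, -23.9, 149.8]
orientation: [-2.415, -2.009, -0.002]
contact_force: [-2.2, 2.1, 5.7]
gripper_width: 26.7
gripper_force: 30.0
```

Emit:
{"fn": "drive_tool", "kwargs": {
  "rows": [
    [0,0,0,0],
    [0,0,0,0],
    [0,0,0,0],
    [0,0,0,0],
    [0,0,0,0]
  ],
  "hand": 0.1
}}

```text
t: 16.0
tcp_pos: [546.6, -24.5, 148.4]
orientation: [2.415, 2.008, -0.0]
contact_force: [-0.1, -1.0, -0.2]
gripper_width: 50.3
gripper_force: 0.0
```

Emit:
{"fn": "drive_tool", "kwargs": {
  "rows": [
    [0,0,-10,0],
    [0,0,-20,0],
    [0,0,-30,0],
    [0,0,0,0],
    [0,0,0,0]
  ],
  "hand": -0.1
}}

```text
t: 16.42
tcp_pos: [547.4, -24.5, 210.5]
orientation: [2.413, 2.007, 0.005]
contact_force: [0.0, 0.1, -0.2]
gripper_width: 41.7
gripper_force: 0.0
```

```bash
python3 - <<'E'
from h import *
from station import ctrl
s=ctrl.state();P,M,a=pose(s);print(P,a,np.round(s['joint_pos'],2),s['gripper_width'])
p,X,z=shot("wrist","w8");g=X[...,2];near=np.linalg.norm(X[...,:2]-[547,-24],axis=-1)<80
xd=np.array([.9826,-.1857]);yd=np.array([.1857,.9826]);Y=(X[...,:2]-[547.5,-25.8])@np.stack([xd,yd],1)
m=(g>26)&(g<34.5)&near&(Y[...,0]<20)&(abs(Y[...,1])<75);q=Y[m];print("foot",m.sum(),rect(q),np.percentile(X[m][:,2],[5,50,95]))
m=(g>40)&(g<85)&near&(abs(Y[...,0])<20);print("hous",rect(Y[m]),X[m][:,2].max())
plan(s,(508.9,-16.8,205),-10.7)
E
```

```text
[547.42767018 -24.49212215 210.4878968 ] 79.50193704362943 [-0.26  0.6   0.41  1.84 -0.33  0.76  0.14] 41.66779749624208
foot 3059 (array([-0.7,  1.5]), array([ 37.9, 128.6]), 0.1) [29.07270625 30.73881423 32.47369188]
hous (array([-0.6,  4.6]), array([56.3, 32.8]), 89.9) 80.91697013996348
13 [[np.float64(0.0), np.float64(-3.0), np.float64(0.4), np.float64(6.94)], [np.float64(-0.3), np.float64(-3.0), np.float64(0.4), np.float64(6.94)], [np.float64(-0.7), np.float64(-2.9), np.float64(0.4), np.float64(6.94)], [np.float64(-1.0), np.float64(-2.8), np.float64(0.4), np.float64(6.94)], [np.float64(-1.4), np.float64(-2.7), np.float64(0.4), np.float64(6.94)], [np.float64(-1.7), np.float64(-2.5), np.float64(0.4), np.float64(6.94)], [np.float64(-2.0), np.float64(-2.3), np.float64(0.4), np.float64(6.94)], [np.float64(-2.2), np.float64(-2.0), np.float64(0.4), np.float64(6.94)], [np.float64(-2.5), np.float64(-1.7), np.float64(0.4), np.float64(6.94)], [np.float64(-2.7), np.float64(-1.4), np.float64(0.4), np.float64(6.94)], [np.float64(-2.8), np.float64(-1.1), np.float64(0.4), np.float64(6.94)], [np.float64(-2.9), np.float64(-0.8), np.float64(0.4), np.float64(6.94)], [np.float64(-3.0), np.float64(-0.4), np.float64(0.4), np.float64(6.94)]]
local total [  0.5 -39.3   5.3] turn 90.2
```

Emit:
{"fn": "drive_tool", "kwargs": {
  "rows": [
    [0.5,-39,0,7],
    [0,0,0,7],
    [0,0,0,7],
    [0,0,0,7],
    [0,0,0,7]
  ]
}}

```text
t: 16.88
tcp_pos: [507.2, -16.4, 207.5]
orientation: [-2.91, -1.18, 0.004]
contact_force: [-0.3, 0.2, 0.1]
gripper_width: 41.6
gripper_force: 0.0
```

Emit:
{"fn": "drive_tool", "kwargs": {
  "rows": [
    [0,0,0,7],
    [0,0,0,7],
    [0,0,0,7],
    [0,0,0,7],
    [0,0,0,7]
  ]
}}

```text
t: 17.3
tcp_pos: [507.4, -16.4, 207.4]
orientation: [-3.131, -0.251, 0.004]
contact_force: [-0.0, -0.7, -0.9]
gripper_width: 41.6
gripper_force: 0.0
```

Emit:
{"fn": "drive_tool", "kwargs": {
  "rows": [
    [0,0,0,7],
    [0,0,0,7],
    [0,0,0,6.2],
    [0,0,0,0],
    [0,0,0,0]
  ]
}}

```text
t: 17.72
tcp_pos: [507.6, -16.4, 207.5]
orientation: [3.128, -0.288, -0.004]
contact_force: [-0.1, -0.3, -0.6]
gripper_width: 41.8
gripper_force: 0.0
```

Emit:
{"fn": "drive_tool", "kwargs": {
  "rows": [
    [0,0,0,0],
    [0,0,0,0],
    [0,0,0,0]
  ]
}}

```text
t: 17.97
tcp_pos: [508.1, -16.7, 208.4]
orientation: [-3.128, 0.291, 0.0]
contact_force: [0.2, 0.0, -0.1]
gripper_width: 41.7
gripper_force: 0.0
```

```bash
python3 - <<'E'
from h import *
from station import ctrl
s=ctrl.state();P,M,a=pose(s);print(P,a,np.round(s['joint_pos'],2),s['gripper_width'])
plan(s,(508.9,-16.8,120),-10.7)
E
```

```text
[508.06591773 -16.69387973 208.38085337] -10.646653500895653 [-0.55  0.67  0.87  1.96 -0.69  0.84 -1.06] 41.678994872769316
3 [[np.float64(0.3), np.float64(-0.0), np.float64(29.5), np.float64(0.02)], [np.float64(0.3), np.float64(-0.0), np.float64(29.5), np.float64(0.02)], [np.float64(0.3), np.float64(-0.0), np.float64(29.5), np.float64(0.02)]]
local total [ 0.9 -0.  88.4] turn 0.05
```

Emit:
{"fn": "drive_tool", "kwargs": {
  "rows": [
    [0,0,35,0],
    [0,0,35,0],
    [0,0,20,0],
    [0,0,0,0],
    [0,0,0,0]
  ]
}}

```text
t: 18.38
tcp_pos: [507.9, -17.0, 118.2]
orientation: [3.128, -0.293, -0.002]
contact_force: [0.5, 0.4, -0.8]
gripper_width: 41.8
gripper_force: 0.0
```

Emit:
{"fn": "drive_tool", "kwargs": {
  "rows": [
    [0,0,7,0],
    [0,0,5,0],
    [0,0,0,0],
    [0,0,0,0],
    [0,0,0,0]
  ]
}}

```text
t: 18.8
tcp_pos: [508.5, -16.6, 107.0]
orientation: [-3.128, 0.292, -0.002]
contact_force: [0.4, 1.5, 0.7]
gripper_width: 41.9
gripper_force: 0.0
```

```bash
python3 - <<'E'
from h import *
from station import ctrl
s=ctrl.state();P,M,a=pose(s);print(P,a,s['contact_force'])
q=np.array([.9826,-.1857]);print("tcp rel stud",(P[:2]-[547.5,-25.8])@q,(P[:2]-[547.5,-25.8])@[.1857,.9826])
E
```

```text
[508.46151303 -16.64743838 106.98054973] -10.684351849310431 [0.40862476 1.47407132 0.6695497 ]
tcp rel stud -40.058847991512714 1.7438600128416608
```

Emit:
{"fn": "drive_tool", "kwargs": {
  "rows": [
    [0,0,3,0],
    [5,0,0,0],
    [4,0,0,0],
    [0,0,0,0],
    [0,0,0,0]
  ]
}}

```text
t: 19.22
tcp_pos: [517.4, -18.5, 103.4]
orientation: [3.128, -0.292, 0.001]
contact_force: [0.1, -0.5, 0.1]
gripper_width: 41.9
gripper_force: 0.0
```

Emit:
{"fn": "drive_tool", "kwargs": {
  "rows": [
    [1,0,0,0],
    [1,0,0,0],
    [1,0,0,0],
    [0,0,0,0],
    [0,0,0,0]
  ]
}}

```text
t: 19.63
tcp_pos: [519.1, -18.7, 103.3]
orientation: [-3.127, 0.292, 0.003]
contact_force: [-2.3, 0.3, 1.7]
gripper_width: 41.6
gripper_force: 1.3
```

Emit:
{"fn": "drive_tool", "kwargs": {
  "rows": [
    [1,0,0,0],
    [0.5,0,0,0],
    [0,0,0,0],
    [0,0,0,0],
    [0,0,0,0]
  ]
}}

```text
t: 20.05
tcp_pos: [519.4, -18.8, 103.2]
orientation: [-3.127, 0.292, 0.008]
contact_force: [-5.4, 0.7, 4.7]
gripper_width: 41.8
gripper_force: 2.8
```

Emit:
{"fn": "drive_tool", "kwargs": {
  "rows": [
    [0.5,0,0,0],
    [0.5,0,0,0],
    [0,0,0,0],
    [0,0,0,0],
    [0,0,0,0]
  ]
}}

```text
t: 20.47
tcp_pos: [519.6, -18.8, 103.1]
orientation: [-3.126, 0.292, 0.01]
contact_force: [-7.3, 1.2, 6.6]
gripper_width: 41.7
gripper_force: 3.4
```

```bash
python3 - <<'E'
from h import *
from station import ctrl
s=ctrl.state();P,M,a=pose(s);print(P,a,s['contact_force'],s['torque'])
p,X,z=shot("wrist","w9");g=X[...,2]
Y=(X[...,:2]-[547.5,-25.8])@np.array([[.9826,.1857],[-.1857,.9826]])
m=(g>26)&(g<34.5)&(abs(Y[...,0])<35)&(abs(Y[...,1])<85);q=Y[m];print(m.sum(),rect(q))
p2,X,z=shot("side","s9");g=X[...,2]
Y=(X[...,:2]-[547.5,-25.8])@np.array([[.9826,.1857],[-.1857,.9826]])
o=cv2.resize(p[...,::-1],(400,300));o2=cv2.resize(p2[170:260,220:340,::-1],(400,300),interpolation=2);cv2.imwrite("pics/c9.png",np.hstack([o,o2]))
E
```

```text
[519.64438983 -18.8460635  103.1421407 ] -10.679616948533019 [-7.31076422  1.16502573  6.59968262] [0.33008037 1.58683892 0.1159996 ]
18898 (array([ 7.5, -0.5]), array([150.,  55.]), 90.0)
```

View pics/c9.png

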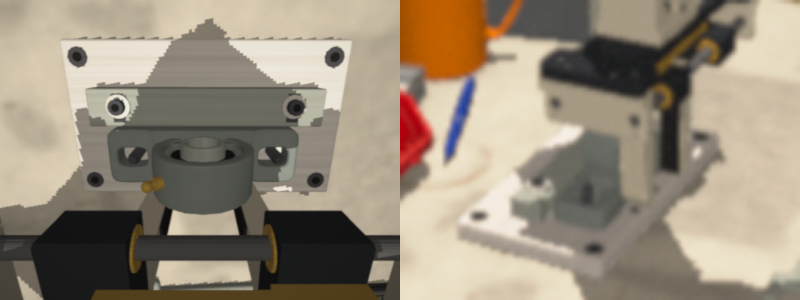

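The view shows a thin gap still between the block and the fence (row ~127 of the left image). The studs are in both slots, and the fingers are on the foot edge. The tool is also pressing down by about 6 N, so I'll relieve that and push on.

Emit:
{"fn": "drive_tool", "kwargs": {
  "rows": [
    [0,0,-0.7,0],
    [0,0,-0.7,0],
    [0,0,0,0],
    [0,0,0,0]
  ]
}}

```text
t: 20.9
tcp_pos: [521.8, -19.0, 104.4]
orientation: [-3.127, 0.293, 0.003]
contact_force: [-3.9, 1.4, -2.1]
gripper_width: 41.9
gripper_force: 1.8
```

Emit:
{"fn": "drive_tool", "kwargs": {
  "rows": [
    [0.5,0,0,0],
    [0.5,0,0,0],
    [0,0,0,0],
    [0,0,0,0]
  ]
}}

```text
t: 21.23
tcp_pos: [522.0, -19.1, 104.4]
orientation: [-3.127, 0.293, 0.006]
contact_force: [-4.7, 0.7, 0.6]
gripper_width: 41.8
gripper_force: 2.8
```

Emit:
{"fn": "drive_tool", "kwargs": {
  "rows": [
    [0.5,0,-0.2,0],
    [0.5,0,-0.2,0],
    [0,0,0,0],
    [0,0,0,0],
    [0,0,0,0]
  ]
}}

```text
t: 21.65
tcp_pos: [522.1, -19.1, 104.4]
orientation: [-3.126, 0.293, 0.009]
contact_force: [-7.0, 2.8, -0.9]
gripper_width: 41.9
gripper_force: 3.2
```

Emit:
{"fn": "drive_tool", "kwargs": {
  "rows": [
    [0.5,0,-0.2,0],
    [0.5,0,-0.2,0],
    [0,0,0,0],
    [0,0,0,0],
    [0,0,0,0]
  ]
}}

```text
t: 22.07
tcp_pos: [522.3, -19.1, 104.5]
orientation: [-3.126, 0.293, 0.012]
contact_force: [-6.2, 1.4, -1.9]
gripper_width: 42.0
gripper_force: 3.7
```

Emit:
{"fn": "drive_tool", "kwargs": {
  "rows": [
    [1,0,0,0],
    [1,0,0,0],
    [0,0,0,0],
    [0,0,0,0],
    [0,0,0,0]
  ]
}}

```text
t: 22.48
tcp_pos: [522.6, -19.3, 104.5]
orientation: [-3.125, 0.293, 0.018]
contact_force: [-11.3, 2.6, 1.8]
gripper_width: 41.8
gripper_force: 5.3
```

Emit:
{"fn": "drive_tool", "kwargs": {
  "rows": [
    [1,0,-0.2,0],
    [1,0,-0.2,0],
    [0,0,0,0],
    [0,0,0,0],
    [0,0,0,0]
  ]
}}

```text
t: 22.9
tcp_pos: [523.0, -19.4, 104.5]
orientation: [-3.124, 0.293, 0.024]
contact_force: [-13.1, 1.6, 2.5]
gripper_width: 41.4
gripper_force: 6.6
```

```bash
python3 - <<'E'
from h import *
from station import ctrl
p,X,z=shot("wrist","w10");s=ctrl.state();P,M,a=pose(s);print(P,a,s['contact_force'],s['torque'])
Y=(X[...,:2]-[547.5,-25.8])@np.array([[.9826,.1857],[-.1857,.9826]]);g=X[...,2]
for lo,hi in((38,64),(-64,-38)):
    m=(g>26)&(g<33)&(Y[...,0]>-30)&(Y[...,0]<19)&(Y[...,1]>lo)&(Y[...,1]<hi);q=Y[m];print("foot",np.percentile(q[:,0],[.5,50,99.5]),np.median(g[m]))
    m=(g<27)&(g>8)&(Y[...,0]>15)&(Y[...,0]<24)&(Y[...,1]>lo)&(Y[...,1]<hi);print("gap px",m.sum())
cv2.imwrite("pics/c10.png",cv2.resize(p[110:290,100:460,::-1],None,fx=2.2,fy=2.2,interpolation=2))
E
```

```text
[522.96599208 -19.35930305 104.46688668] -10.699906914176108 [-13.10828886   3.15095478   2.46213187] [ 0.36260223  3.13644948 -0.08307164]
foot [-16.85417003   1.96763288  18.83437149] 30.742247041289442
gap px 0
foot [-16.52954295   1.86682538  18.83936537] 30.787713870333437
gap px 0
```

View pics/c10.png

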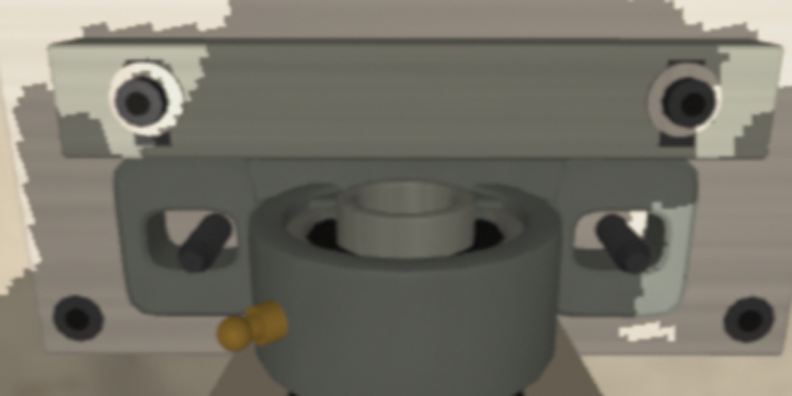

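The foot now lies flush against the fence at both ends, at x=+1.9 mm against the expected +2. Both studs are in the slots and the block is flat. I'm raising the push to about 18–19 N.

Emit:
{"fn": "drive_tool", "kwargs": {
  "rows": [
    [1,0,-0.3,0],
    [1,0,-0.2,0],
    [0,0,0,0],
    [0,0,0,0],
    [0,0,0,0]
  ]
}}

```text
t: 23.37
tcp_pos: [523.3, -19.5, 104.5]
orientation: [-3.123, 0.293, 0.03]
contact_force: [-15.4, 2.0, 2.7]
gripper_width: 42.1
gripper_force: 7.7
```

Emit:
{"fn": "drive_tool", "kwargs": {
  "rows": [
    [0.5,0,-0.2,0],
    [0,0,0,0],
    [0,0,0,0],
    [0,0,0,0],
    [0,0,0,0]
  ]
}}

```text
t: 23.78
tcp_pos: [523.4, -19.5, 104.5]
orientation: [-3.123, 0.293, 0.032]
contact_force: [-16.3, 2.3, 2.0]
gripper_width: 42.0
gripper_force: 7.9
```

Emit:
{"fn": "drive_tool", "kwargs": {
  "rows": [
    [0,0,0,0],
    [0,0,0,0],
    [0,0,0,0],
    [0,0,0,0],
    [0,0,0,0]
  ]
}}

```text
t: 24.2
tcp_pos: [523.4, -19.5, 104.5]
orientation: [-3.123, 0.292, 0.032]
contact_force: [-15.9, 2.0, 2.5]
gripper_width: 41.8
gripper_force: 7.9
```

Emit:
{"fn": "drive_tool", "kwargs": {
  "rows": [
    [1,0,-0.3,0],
    [0.5,0,-0.1,0],
    [0,0,0,0],
    [0,0,0,0],
    [0,0,0,0]
  ]
}}

```text
t: 24.62
tcp_pos: [523.6, -19.6, 104.6]
orientation: [-3.122, 0.293, 0.037]
contact_force: [-17.6, 2.5, 2.3]
gripper_width: 41.7
gripper_force: 8.8
```

Emit:
{"fn": "drive_tool", "kwargs": {
  "rows": [
    [0,0,0,0],
    [0,0,0,0],
    [0,0,0,0],
    [0,0,0,0],
    [0,0,0,0]
  ]
}}

```text
t: 25.03
tcp_pos: [523.7, -19.5, 104.6]
orientation: [-3.122, 0.293, 0.037]
contact_force: [-17.5, 2.8, 2.9]
gripper_width: 41.9
gripper_force: 8.8
```

```bash
python3 - <<'E'
from h import *
from station import ctrl
p,X,z=shot("wrist","w11");s=ctrl.state();print(s['t'],s['contact_force'])
Y=(X[...,:2]-[547.5,-25.8])@np.array([[.9826,.1857],[-.1857,.9826]]);g=X[...,2];ok=True
for lo,hi in((38,64),(-64,-38)):
    m=(g>26)&(g<33)&(Y[...,0]>-30)&(Y[...,0]<19)&(Y[...,1]>lo)&(Y[...,1]<hi);print(np.median(Y[m][:,0]),np.median(g[m]))
f=np.array(s['contact_force']);F=-(f[:2]@[.9826,-.1857]);print(F)
if 14<F<24 and abs(f[2])<6: print(ctrl.hand_in())
E
```

```text
25.0833 [-16.87271307   2.4264874    2.28360183]
2.0205550802302796 30.739656459062974
1.8437552365804113 30.763091931649274
17.029726576964936
the job is handed in; nothing more can be done
None
```

The setting bar is home in its own slot and released. The bearing block sits flat over both studs and I'm holding it flush against the fence with about 17 N of push, which should put roughly 11–15 N on the fence after plate friction; the job was handed in at 25 s.

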